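Put the scraper away in the sloping tool block and lock it

ROBOT

A 6-joint arm with a two-finger parallel gripper is mounted at the origin on the work surface. World frame = base frame: x ahead of the robot, y to its left, z up, the work surface at z = 0. Lengths are in m, angles in rad, forces in N, time in s.
With the tool pointing down it reaches from about 0.3 to 0.775 m from the base axis. Payload 14.6 kg.
Tool frame: the origin (TCP) lies midway between the tips of the shut fingers; the grasp point (between the pads) lies 19 mm behind it; z points along the fingers, y is the direction in which the jaws open and shut (so a half turn about z gives the same grasp; the last joint's range is limited). The gripper opens to 94 mm and grips with 3 to 60 N. Pads are 16 mm wide; open, the fingers measure 119 mm over their backs; the gripper's body (75 mm by 177 mm) begins 78 mm behind the grasp point.
Start: joints at [-1.353, 0.3, 1.521, -0, 1.321, -0.067], TCP at [0.155, -0.528, 0.205] pointing down, gripper open.
Joint ranges: [-3.03, 3.03], [-0.79, 2.21], [0.23, 2.52], [-1.04, 4.18], [0, 3.07], [-2.55, 2.55]. Speed limits (rad/s): [2.22, 2.22, 2.57, 3.14, 3.14, 3.14].

INTERFACE

Orientations are given as [roll, pitch, yaw] about the fixed x, y, z axes, in that order (R = Rz(yaw) Ry(pitch) Rx(roll)).
In Python, from station import readout, imaging, job gives the robot as it stands.
- The arm moves only by the tool arm_command, never from a script. Its argument "increments" is a list of rows, each an object with "gripper": the opening, from 0 (shut) to 1 (fully open); "slide": the shift along the world's x, y, z in m, a list of three; "yaw": the turn about the world's z in rad. A call has 1 to 8 rows; each row is the pose to reach, as a shift and turn from the pose commanded when the call began; what a row does not reach only later rows make up. A row lasts 1/8 s, in which the tool goes at most 62.5 mm and 10.7 degrees, less where a joint would pass 70% of its speed; a pose out of reach is approached as far as the arm can. A call with a gripper value outside its range is refused whole. The fingers move at their own pace and stop on an object; "grip_force" is the grip in N (left out, the last holds). Time passes only in rows, so rows that repeat a pose let the fingers close. It gives the time, the measured TCP pose, the force and the opening at its end, in the units of the state.
- readout.get_obs(): the state, without advancing time (a new reading comes with each control period).
- imaging.camera(name): name is "side" or "top" or "wrist"; returns a dict with "color" (420x560x3 uint8, red, green, blue), "mtx" (3x3 intrinsics, pixels), "D" ([k1, k2, p1, p2, k3] as OpenCV has them; the pictures are not rectified), "rvec" (rotation vector, rad) and "tvec" (3), from world to camera coordinates, as OpenCV has them. Camera axes: x right, y down, z forward; pixel columns grow to the right and rows downward; lengths in m; the calibration is good to about 2 mm. A picture is of the moment at which its call begins. There is no depth.
- job.hand_in(): hands the job in, once; it reports no verdict.
The state is a dict: "time_s": time; "qpos": joint angles; "joint_vel": joint speeds; "tau": joint torques, N m; "ee_pos": TCP position; "eef_rot": TCP orientation; "force": force on the tool from outside, world axes, zero at the start; "moment": the same for the moment, N m; "grip_width": finger opening in m.
Only numpy, scipy, OpenCV 4.12 (cv2) and the standard library are available. Lean on these libraries where they do the work, as an engineer would, in place of code of your own. Each camera call takes 0.05 s, during which the arm holds its last target. There are 200 camera calls.

TASK

Put the broad scraper away in the wooden tool block: slide its blade fully home into the sloping slot, then slide the steel latch across over the blade's shoulder as far as it goes, and last swing the cam lever round to its stop so that it locks the latch. Leave the slim knife, the jar and the model footbridge where they are.

Things in the scene. Friction and masses are not known exactly. Their poses are not given: they have to be found in the camera images.
- rack: Wooden tool block, fixed to the bench; origin on the bench under it, z up. Its base plate spans x -88 to +68, y -52 to +90, 14 high. It carries the sloping slotted block (holder); the slot's mouth looks to the rack's +x (roughly away from the robot) and up.
- holder: Sloping slotted block on the rack. Origin: centre of the slot's mouth, at rack (50, 0, 90). Axes: x out of the slot (30 deg above level); y level, across; z out of the upper face (30 deg from vertical, leaning to the robot). Slot 66 wide (y), 10 thick (z -5 to 5), 84 deep, flared to 74 x 18 over its outer 10. Upper face at z = 21, x -95 to 0, y -50 to 88; latch and cam lever sit on it.
- scraper: Broad scraper, 200 long, lying flat; origin under the middle of its handle; x from blade to handle end, z up. Wooden handle x -49 to 49, 28 wide, 26 high; neck 12 wide, 10 high, x -71 to -49; steel blade x -151 to -71, 60 wide, 5 thick. Neck and blade at mid-height, z = 13. Fully home: tip on the slot floor, shoulders 4 inside the mouth, handle outside, its middle at holder x = 67.
- scraper_shoulder (a point): Middle of the scraper's blade at its handle end, where the neck begins (scraper x = -71, z = 13).
- scraper_tip (a point): Middle of the blade's free edge (scraper x = -151, z = 13).
- latch (a joint): Sliding steel latch at the mouth, m: 0 = open (beside the slot, at holder +y), 0.040 = fully across, moved to holder -y; friction 1.5 N. Its 8 mm lip hangs before the mouth (holder x 2 to 10, z down to -8); fully across it covers y 11 to 38. It passes only if the blade is fully in. Top plate z 22 to 30.
- latch_knob (a point): The latch's upright round knob, 18 diameter, 34 high (holder z 30 to 64); the point is on its axis at holder z = 50, x = -14; y = 64 when open, 24 when fully across.
- cam (a joint): Cam lever, rad, turns about holder z: 0 = free, arm across the block (to holder -y); 1.57 = locked, arm along the block, down the slope to holder -x (to the robot), its short nose behind the latch. It locks only if the latch is fully across. Stays where left; friction 0.06 N m.
- cam_knob (a point): The upright round knob at the end of the lever's arm, 16 diameter, 34 high (holder z 39.5 to 73.5), 58 from the pivot; the point is on its axis at holder z = 59.5. Free: holder (-42, -1); locked: (-100, 57).
- cam_pivot (a point): On the lever's pivot axis at holder (-42, 57, 59.5). Hub 26 diameter, up to z = 41.5; arm 13 wide at z 31.5 to 39.5.
- knife: Slim modelling knife (bystander), same wood and steel as the scraper: 179 long, blade only 20 wide, handle 100 x 22 x 20; origin under the middle of its handle, x from blade to handle.
- jar: Glass jar with a steel lid (bystander), 64 diameter, 75 high; origin under its middle.
- bridge: Model footbridge of wooden strips (bystander), about 100 x 50 x 53 high; origin under its middle.
Things that resemble listed ones, but are neither listed nor needed, are in the scene too. Of the things that look like the rack, the smallest one is meant.

How it is judged:
On the way, in this order (a step that is already met when the one before it is completed fails the run):
1. the scraper's blade is fully in the slot (x of scraper_shoulder in the frame of holder below 0.001 m and x of scraper_tip in the frame of holder below -0.078 m and distance between scraper_shoulder and holder below 0.012 m), for 0.2 s.
2. the latch is across (value of joint latch above 0.035 m), for 0.2 s.
3. the cam lever is locked (value of joint cam above 1.4 rad), for 0.2 s.
At the end, for the whole second after the job is handed in: The scraper rests in the slot with its whole blade inside (shoulders within 5 mm of fully home, lined up with the slot within 0.15 rad), the latch is across (at least 35 of 40 mm), the cam lever is locked (at least 1.4 of 1.57 rad), and knife, jar and footbridge are within 30 mm of where they were (all of step 1 and angle between the x axis of scraper and the x axis of holder, either way round below 0.15 rad and value of joint latch above 0.035 m and value of joint cam above 1.4 rad and linear speed of scraper below 0.02 m/s and distance of each of knife, jar, bridge from where it was at the start of the episode below 0.03 m); the robot touches nothing.
It fails at once if the knife, jar or footbridge was disturbed (moved over 30 mm) (distance of any of knife, jar, bridge from where it was at the start of the episode above 0.03 m).
It also fails if it takes over 58 s, if anything falls off the work surface, if the arm or the gripper's body presses on something with over 40 N, if the wrist force passes 120 N, or if a joint passes its speed limit or range.

## Working session

There is one attempt and no reset: what is moved stays moved. The work goes in short steps, Python scripts to look and compute and a tool call to move; the robot and the scene stay as the last step left them, time stands still between calls to the robot, and variables do not carry over. Pictures are saved under pics/ and viewed, about 8 in all and at most 12, crops included, and the job is handed in when it is done.

Besides the shell and the picture viewer there is one more tool, called after "Emit:" as name(argument=value, ...), one argument or row to a line, values as JSON. arm_command: Moves the arm, as the interface text tells. Its arguments: {"type":"object","properties":{"increments":{"type":"array","items":{"type":"object","properties":{"gripper":{"type":"number"},"slide":{"type":"array","items":{"type":"number"}},"yaw":{"type":"number"}}}},"grip_force":{"type":"number"}},"required":["increments"]}

```bash
ls; mkdir -p pics
python3 - <<'E'
from station import readout, imaging
import cv2
print(readout.get_obs())
for n in("top","side"):
    c=imaging.camera(n); cv2.imwrite(f"pics/{n}0.png",cv2.resize(c["color"][:,:,::-1],(800,600),interpolation=cv2.INTER_CUBIC))
    print(n,c["mtx"].tolist(),c["D"],c["rvec"],c["tvec"])
E
```

```text
pics
{'time_s': 0.0, 'qpos': array([-1.35265400e+00,  3.00434622e-01,  1.52159260e+00,  2.74556138e-05,
        1.32071361e+00, -6.65615027e-02]), 'joint_vel': array([ 1.95074683e-04,  4.59854733e-05,  1.40928900e-04, -1.58940824e-03,
        1.29542488e-03, -1.46041388e-03]), 'tau': array([-3.10653217e-03, -5.31805515e+01, -3.52734268e+01,  7.07559125e-02,
        2.44337891e-02, -6.88666114e-05]), 'ee_pos': array([ 0.154446  , -0.52758774,  0.20490147]), 'eef_rot': array([-3.14044878e+00, -1.02903173e-04,  2.84696964e-01]), 'force': array([ 0.30927697, -0.08836159, -0.79525606]), 'moment': array([-0.02413169, -0.0245718 , -0.03996028]), 'grip_width': 0.09402489283423082}
top [[471.91809314579854, 0.0, 281.61660206715345], [0.0, 471.91809314579854, 202.86250883461227], [0.0, 0.0, 1.0]] [0.03156631 0.         0.         0.         0.        ] [ 2.17174338 -2.14214123  0.13278708] [-0.06985899  0.51585567  1.26324238]
side [[528.8262783542191, 0.0, 285.48851953543317], [0.0, 528.8262783542191, 212.6711916746083], [0.0, 0.0, 1.0]] [-0.0227787  0.         0.         0.         0.       ] [ 0.35645907 -2.80724085  1.09794373] [0.49996007 0.21361724 1.14183899]
```

View pics/top0.png

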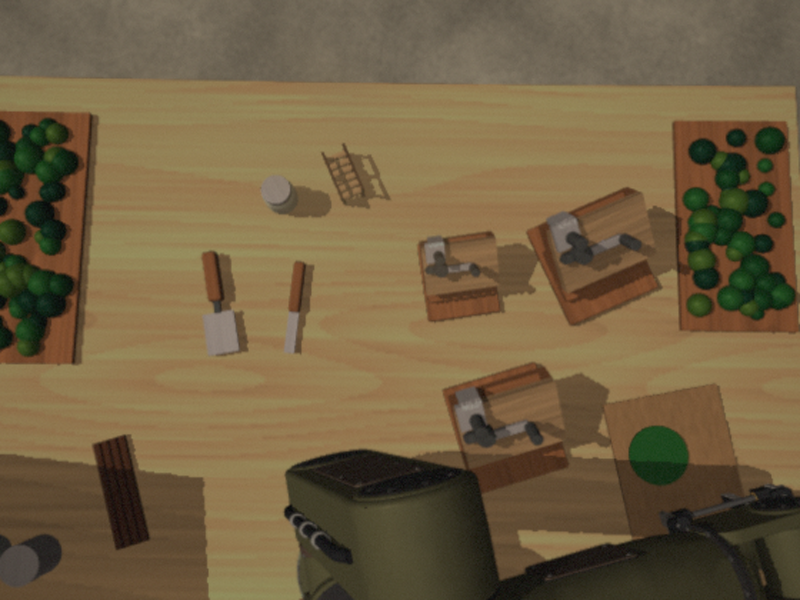

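View pics/side0.png

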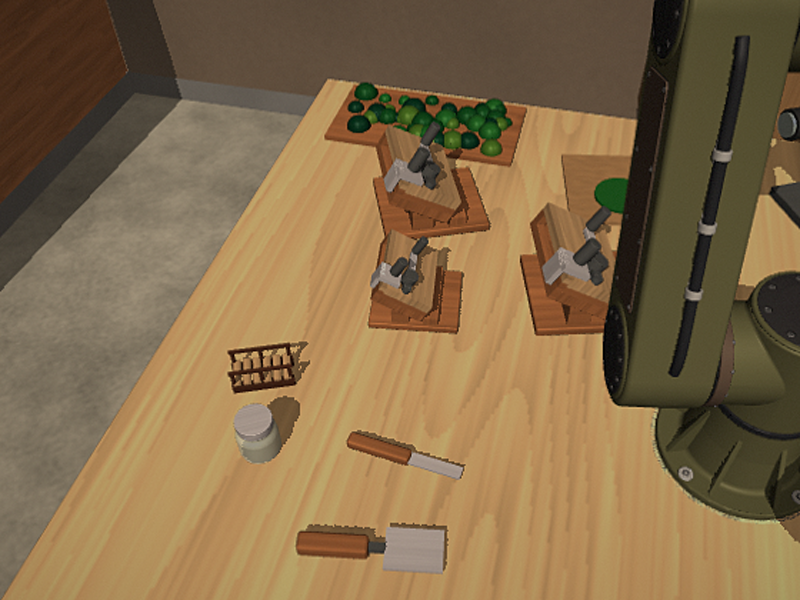

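The top view shows the smallest rack at about (460,275), with the scraper at (218,300), knife at (297,305), jar at (278,193) and bridge at (345,178). In the side view they sit at: rack (415,290), scraper (370,548), knife (405,455). I'll enlarge the crops of the rack and scraper.

```bash
cat > h.py <<'E'
import numpy as np, cv2
from scipy.spatial.transform import Rotation as R
def proj(c,P):
    return cv2.projectPoints(np.atleast_2d(np.float64(P)),c["rvec"],c["tvec"],c["mtx"],c["D"])[0][:,0]
def at_z(c,uv,z):
    n=cv2.undistortPoints(np.float64([[uv]]),c["mtx"],c["D"])[0,0]
    M=cv2.Rodrigues(c["rvec"])[0]; o=-M.T@np.ravel(c["tvec"]); d=M.T@[n[0],n[1],1]
    return o+d*(z-o[2])/d[2]
c30,s30=np.cos(np.pi/6),.5
H=np.array([[c30,0,-s30],[0,1,0],[s30,0,c30]])  # holder axes in rack (columns)
def rack(p): return np.array([[.050,0,.090]])+np.atleast_2d(p)@H.T
def world(r,P):  # r=x,y,yaw ; P rack pts
    P=np.atleast_2d(P); a=r[2]; Z=np.array([[np.cos(a),-np.sin(a),0],[np.sin(a),np.cos(a),0],[0,0,1]])
    return P@Z.T+[r[0],r[1],0]
def crop(img,x,y,w,h,s): return cv2.resize(img[y:y+h,x:x+w],(int(w*s),int(h*s)),interpolation=cv2.INTER_CUBIC)
E
cat > m.py <<'E'
from h import *; import pickle
from station import imaging
t=imaging.camera("top");s=imaging.camera("side"); pickle.dump((t,s),open("c0.pkl","wb"))
T=t["color"][:,:,::-1];S=s["color"][:,:,::-1]; o=np.zeros((600,800,3),np.uint8)
def put(a,x,y): o[y:y+a.shape[0],x:x+a.shape[1]]=a[:600-y,:800-x]
put(crop(T,285,155,80,75,5),0,0); put(crop(S,250,160,80,75,5),400,0)
put(cv2.rotate(crop(T,135,172,45,80,5),cv2.ROTATE_90_COUNTERCLOCKWISE),0,375)
put(crop(S,203,360,115,45,3.47),400,375)
cv2.imwrite("pics/crop1.png",o)
E
python3 m.py
```

```text
(no output)
```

View pics/crop1.png

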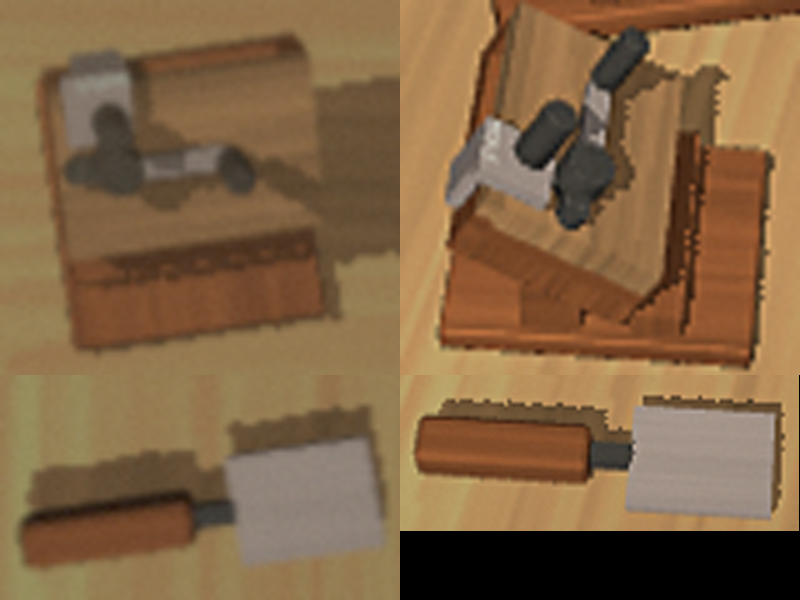

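```bash
cat > fit.py <<'E'
from h import *; import pickle
from scipy.optimize import least_squares
t,s=pickle.load(open("c0.pkl","rb"))
mm=lambda *a:np.array(a)/1000.
T=lambda u,v:(u/5+285-.4,v/5+155-.4); S=lambda u,v:((u-400)/5+250-.4,v/5+160-.4)
TS=lambda u,v:((224-(v-375))/5+135-.4,u/5+172-.4); SS=lambda u,v:((u-400)/3.47+203-.4,(v-375)/3.47+360-.4)
B=lambda x,y,z=14:mm(x,y,z); Ho=lambda x,y,z:rack(mm(x,y,z))[0]
obs=[(t,T(75,349),B(-88,90)),(t,T(322,312),B(-88,-52)),(t,T(42,72),B(68,90)),(t,T(299,37),B(68,-52)),
(t,T(110,117),Ho(-14,64,62)),(t,T(240,178),Ho(-42,-1,70)),
(s,S(443,330),B(68,90)),(s,S(752,352),B(-88,90)),(s,S(770,150),B(-88,-52)),(s,S(562,112),Ho(-14,64,64)),(s,S(636,40),Ho(-42,-1,73.5)),(s,S(520,5),Ho(0,-50,21))]
def run(obs,x0):
    f=lambda r:np.ravel([proj(c,world(r,P))[0]-uv for c,uv,P in obs])
    r=least_squares(f,x0,loss="soft_l1"); return r.x,f(r.x).reshape(-1,2).round(1).tolist()
rk,e=run(obs,[.5,-.1,0]); print("rack",rk.round(4),e)
z=15.5
b=[(t,TS(228,458),B(-71,-30,z)),(t,TS(370,437),B(-151,-30,z)),(t,TS(383,548),B(-151,30,z)),(t,TS(243,565),B(-71,30,z)),
(s,SS(637,405),B(-71,-30,z)),(s,SS(777,412),B(-151,-30,z)),(s,SS(770,518),B(-151,30,z)),(s,SS(627,510),B(-71,30,z))]
sc,e=run(b,[.5,.3,0]); print("scraper",sc.round(4),e)
for c,n in((t,"top"),(s,"side")):
    print(n,"cam",-(cv2.Rodrigues(c["rvec"])[0].T@np.ravel(c["tvec"])))
print("mouth",world(rk,rack(mm(0,0,0))),"jar",at_z(t,(278*.7,193*.7),.075),"knife",at_z(t,(300*.7,285*.7),.02))
# overlay
I={0:t["color"][:,:,::-1].copy(),1:s["color"][:,:,::-1].copy()}
o=np.zeros((600,800,3),np.uint8)
for k,c in((0,t),(1,s)):
    k8=5; big=cv2.resize(I[k],None,fx=k8,fy=k8,interpolation=cv2.INTER_CUBIC)
    def line(P,col): cv2.polylines(big,[np.int32((proj(c,P)+.5)*k8)],True,col,1)
    line(world(rk,[B(-88,-52),B(68,-52),B(68,90),B(-88,90)]),(0,255,255))
    line(world(rk,rack(np.array([[-95,-50,21],[0,-50,21],[0,88,21],[-95,88,21]])/1000)),(255,255,0))
    for p in((-14,64),(-42,-1)):
        z0,z1,rr=((30,64,9) if p[0]==-14 else (39.5,73.5,8))
        a=np.linspace(0,6.28,20)
        for zz in(z0,z1): line(world(rk,rack(np.c_[p[0]+rr*np.cos(a),p[1]+rr*np.sin(a),a*0+zz]/1000)),(0,0,255))
    line(world(sc,[B(-71,-30,z),B(-151,-30,z),B(-151,30,z),B(-71,30,z)]),(0,255,0))
    line(world(sc,[B(-49,-14,20),B(49,-14,20),B(49,14,20),B(-49,14,20)]),(0,255,0))
    x,y=(285,155) if k==0 else (250,155)
    a=big[y*5:y*5+375,x*5:x*5+400]; o[:a.shape[0],400*k:400*k+400]=a
    x,y,w=(120,172,80) if k==0 else (200,360,115)
    a=big[y*5:y*5+80*5,x*5:x*5+w*5]; a=cv2.resize(a,None,fx=.55 if k==0 else .69,fy=.55 if k==0 else .69); a=a[:225,:400]; o[375:375+a.shape[0],400*k:400*k+a.shape[1]]=a
cv2.imwrite("pics/ov1.png",o)
E
python3 fit.py
```

```text
rack [ 0.5605 -0.1891  0.1431] [[-0.3, -0.3], [1.2, 0.5], [-1.1, 0.1], [-2.4, 0.7], [-0.3, 3.9], [0.4, -0.2], [-1.8, -0.7], [-0.4, -0.2], [-0.2, -0.5], [-0.3, 1.0], [0.2, -0.7], [0.4, -1.3]]
scraper [0.541  0.3081 0.1797] [[-0.3, -0.8], [-0.6, -0.5], [-0.2, 0.5], [-0.5, -0.2], [0.1, -0.1], [0.2, 0.6], [0.7, -0.5], [-0.1, -1.1]]
top cam [ 0.35669792 -0.06508977  1.31730732]
side cam [0.31270608 0.72309185 0.98931378]
mouth [[ 0.60997979 -0.18199649  0.09      ]] jar [0.69230375 0.17429033 0.075     ] knife [0.52492567 0.13578917 0.02      ]
```

View pics/ov1.png

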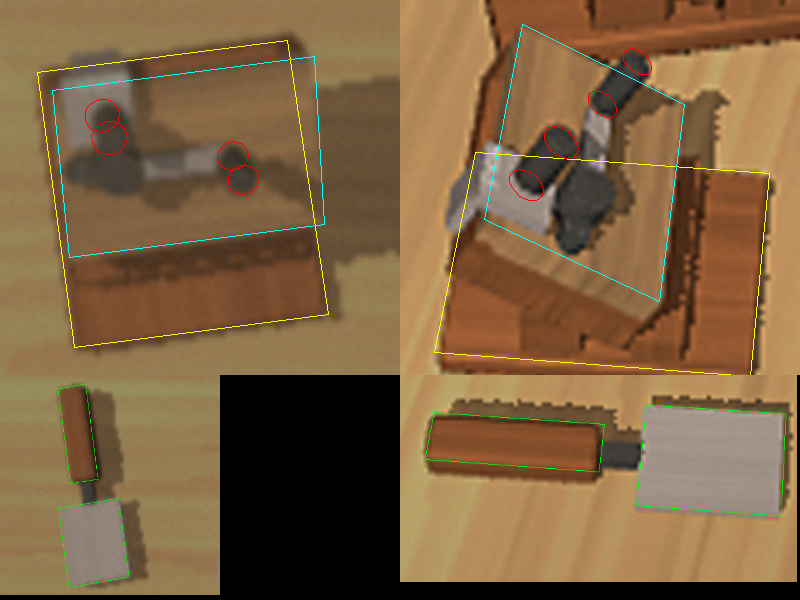

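Scraper fit agrees with both views within about 1 px. The rack fit needs sharpening, so I'll go over it with the wrist camera.

Emit:
arm_command(
  increments=[
    {"gripper":1,"slide":[0,0,0.06],"yaw":0},
    {"gripper":1,"slide":[0.03,0.04,0.11],"yaw":-0.04},
    {"gripper":1,"slide":[0.07,0.08,0.14],"yaw":-0.08},
    {"gripper":1,"slide":[0.11,0.12,0.16],"yaw":-0.14},
    {"gripper":1,"slide":[0.15,0.17,0.18],"yaw":-0.14},
    {"gripper":1,"slide":[0.19,0.22,0.19],"yaw":-0.14},
    {"gripper":1,"slide":[0.23,0.27,0.2],"yaw":-0.14},
    {"gripper":1,"slide":[0.27,0.32,0.2],"yaw":-0.14},
  ],
)

```text
time_s: 1.2
ee_pos: [0.4148, -0.2195, 0.4056]
eef_rot: [3.141, -0.001, 0.145]
force: [0.0, -0.7, 0.2]
grip_width: 0.0942
```

Run:
```python
from h import *; import pickle
from station import readout, imaging
o=readout.get_obs();print(o["time_s"],o["ee_pos"],o["eef_rot"],o["qpos"])
c=imaging.camera("wrist");pickle.dump(c,open("w0.pkl","wb"))
print(-(cv2.Rodrigues(c["rvec"])[0].T@np.ravel(c["tvec"])))
cv2.imwrite("pics/w0.png",cv2.resize(c["color"][:,:,::-1],(800,600),interpolation=cv2.INTER_CUBIC))
```

```text
1.2 [ 0.41476463 -0.2194855   0.40556554] [ 3.14083121e+00 -8.70107773e-04  1.44605256e-01] [-5.64787184e-01  4.53672960e-02  1.36471627e+00 -1.11267657e-05
  1.73035290e+00  8.61402444e-01]
[ 0.48441691 -0.21029431  0.58534705]
```

View pics/w0.png

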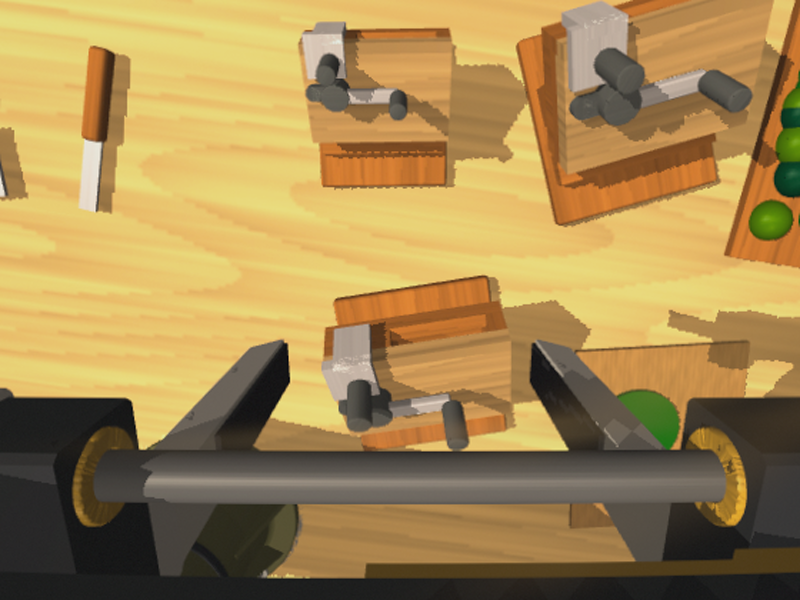

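The wrist view shows the target rack at (300–450, 25–187). I'll enlarge it.

Run:
```python
from h import *; import pickle
c=pickle.load(open("w0.pkl","rb"))
cv2.imwrite("pics/w0c.png",crop(c["color"][:,:,::-1],200,10,125,125,4.8))
```

```text
(no output)
```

View pics/w0c.png

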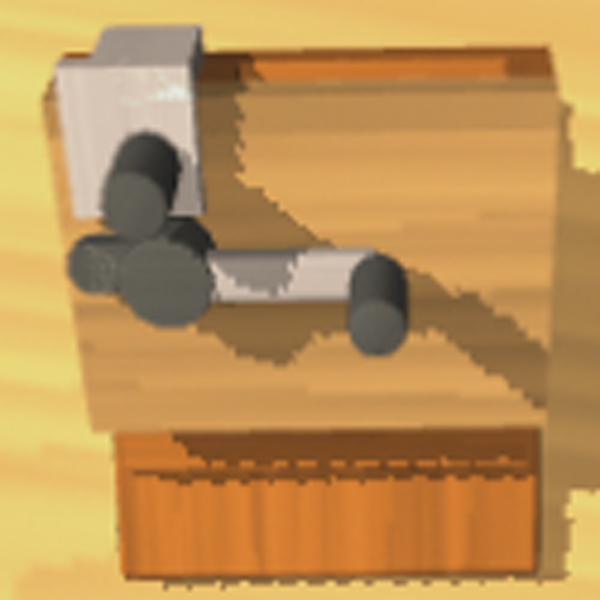

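```bash
cat > fit2.py <<'E'
from h import *; import pickle
from scipy.optimize import least_squares
t,s=pickle.load(open("c0.pkl","rb")); w=pickle.load(open("w0.pkl","rb"))
mm=lambda *a:np.array(a)/1000.
T=lambda u,v:(u/5+285-.4,v/5+155-.4); S=lambda u,v:((u-400)/5+250-.4,v/5+160-.4)
W=lambda u,v:(u/4.8+200-.4,v/4.8+10-.4)
B=lambda x,y,z=14:mm(x,y,z); Ho=lambda x,y,z:rack(mm(x,y,z))[0]
obs=[(t,T(75,349),B(-88,90)),(t,T(322,314),B(-88,-52)),(t,T(70,262),Ho(-95,88,21)),(t,T(240,178),Ho(-42,-1,70)),
(s,S(443,330),B(68,90)),(s,S(752,352),B(-88,90)),(s,S(770,150),B(-88,-52)),(s,S(562,112),Ho(-14,64,64)),(s,S(636,40),Ho(-42,-1,73.5)),(s,S(520,5),Ho(0,-50,21)),
(w,W(135,205),Ho(-14,64,64)),(w,W(378,325),Ho(-42,-1,73.5)),(w,W(125,577),B(-88,90)),(w,W(538,573),B(-88,-52)),
(w,W(92,430),Ho(-95,88,21)),(w,W(545,432),Ho(-95,-50,21)),(w,W(560,90),Ho(0,-50,21)),(w,W(45,95),Ho(0,88,21))]
def run(obs,x0):
    f=lambda r:np.ravel([proj(c,world(r,P))[0]-uv for c,uv,P in obs])
    r=least_squares(f,x0,loss="soft_l1"); return r.x,f(r.x).reshape(-1,2).round(1).tolist()
for o in(obs,obs[:4],obs[4:10],obs[10:]):
    rk,e=run(o,[.5,-.1,0]); print("rack",rk.round(4),e)
E
python3 fit2.py
```

```text
rack [ 0.5607 -0.1883  0.1511] [[-0.3, -0.2], [1.1, -0.2], [-0.3, -0.9], [0.1, -0.3], [-1.7, -0.2], [-0.2, -0.1], [-0.4, -0.5], [-0.2, 1.3], [0.0, -0.6], [0.1, -1.0], [-3.2, 0.4], [0.2, 0.7], [-1.1, 0.4], [0.4, 0.6], [0.1, -0.0], [0.2, -1.2], [0.6, 0.2], [-0.3, 0.2]]
rack [ 0.5597 -0.1877  0.1575] [[-0.3, 0.3], [1.0, 0.0], [-0.4, -0.4], [-0.1, 0.0]]
rack [ 0.5598 -0.1875  0.1567] [[-1.3, 0.2], [0.3, 0.1], [-0.3, -0.4], [0.2, 1.6], [0.3, -0.3], [0.3, -0.7]]
rack [ 0.561  -0.1884  0.1503] [[-3.1, 0.1], [0.3, 0.5], [-1.1, 0.2], [0.5, 0.4], [0.2, -0.3], [0.3, -1.4], [0.8, 0.0], [-0.2, -0.1]]
```

All three cameras agree on the rack to about 1 mm: (0.5605, −0.188, yaw 0.153). The scraper is at (0.541, 0.308, yaw 0.18). I'll grip the handle's front at scraper x = −30 mm, which is world (0.5115, 0.3026).

Emit:
arm_command(
  increments=[
    {"gripper":1,"slide":[0.01,0.05,0],"yaw":0.03},
    {"gripper":1,"slide":[0.02,0.11,0],"yaw":0.03},
    {"gripper":1,"slide":[0.03,0.17,0],"yaw":0.03},
    {"gripper":1,"slide":[0.04,0.23,0],"yaw":0.03},
    {"gripper":1,"slide":[0.05,0.29,-0.02],"yaw":0.03},
    {"gripper":1,"slide":[0.06,0.35,-0.06],"yaw":0.03},
    {"gripper":1,"slide":[0.07,0.41,-0.1],"yaw":0.03},
    {"gripper":1,"slide":[0.08,0.46,-0.14],"yaw":0.03},
  ],
)

```text
time_s: 2.25
ee_pos: [0.4901, 0.2214, 0.2785]
eef_rot: [-3.142, -0.001, 0.175]
force: [1.2, -1.5, 0.8]
grip_width: 0.094
```

Emit:
arm_command(
  increments=[
    {"gripper":1,"slide":[0.0,0.04,-0.02],"yaw":0},
    {"gripper":1,"slide":[0.0,0.04,-0.02],"yaw":0},
    {"gripper":1,"slide":[0.0,0.04,-0.02],"yaw":0},
  ],
)

```text
time_s: 2.62
ee_pos: [0.4903, 0.2592, 0.2599]
eef_rot: [3.142, -0.0, 0.175]
force: [1.1, -0.0, 0.5]
grip_width: 0.0939
```

Run:
```python
from h import *; import pickle
from station import readout, imaging
o=readout.get_obs();print(o["time_s"],o["ee_pos"],o["eef_rot"],o["qpos"])
```

```text
2.625 [0.4903309  0.25921213 0.25994445] [ 3.14150927e+00 -4.25938424e-04  1.74806927e-01] [ 4.20354326e-01  2.74488066e-01  1.42716162e+00 -1.86023044e-04
  1.43955008e+00  1.81636805e+00]
```

Emit:
arm_command(
  increments=[
    {"gripper":1,"slide":[0.021,0.043,-0.03],"yaw":0.005},
    {"gripper":1,"slide":[0.021,0.043,-0.08],"yaw":0.005},
    {"gripper":1,"slide":[0.021,0.043,-0.13],"yaw":0.005},
    {"gripper":1,"slide":[0.021,0.043,-0.18],"yaw":0.005},
    {"gripper":1,"slide":[0.021,0.043,-0.21],"yaw":0.005},
    {"gripper":1,"slide":[0.021,0.043,-0.235],"yaw":0.005},
    {"gripper":1,"slide":[0.021,0.043,-0.25],"yaw":0.005},
    {"gripper":1,"slide":[0.021,0.043,-0.255],"yaw":0.005},
  ],
)

```text
time_s: 3.62
ee_pos: [0.5116, 0.3021, 0.0046]
eef_rot: [-3.142, -0.0, 0.179]
force: [0.6, -0.3, -0.4]
grip_width: 0.0942
```

Emit:
arm_command(
  grip_force=6,
  increments=[
    {"gripper":0,"slide":[0,0,0]},
    {"gripper":0,"slide":[0,0,0]},
    {"gripper":0,"slide":[0,0,0]},
    {"gripper":0,"slide":[0,0,0]},
    {"gripper":0,"slide":[0,0,0]},
    {"gripper":0,"slide":[0,0,0]},
  ],
)

```text
invalid input
```

Emit:
arm_command(
  grip_force=6,
  increments=[
    {"gripper":0,"slide":[0,0,0],"yaw":0},
    {"gripper":0,"slide":[0,0,0],"yaw":0},
    {"gripper":0,"slide":[0,0,0],"yaw":0},
    {"gripper":0,"slide":[0,0,0],"yaw":0},
    {"gripper":0,"slide":[0,0,0],"yaw":0},
    {"gripper":0,"slide":[0,0,0],"yaw":0},
  ],
)

```text
time_s: 4.38
ee_pos: [0.5112, 0.3027, 0.0045]
eef_rot: [-3.142, 0.0, 0.18]
force: [0.3, -0.1, -0.4]
grip_width: 0.037
```

Emit:
arm_command(
  increments=[
    {"gripper":0,"slide":[0,0,0],"yaw":0},
    {"gripper":0,"slide":[0,0,0],"yaw":0},
    {"gripper":0,"slide":[0,0,0],"yaw":0},
  ],
)

```text
time_s: 4.75
ee_pos: [0.5112, 0.3027, 0.0045]
eef_rot: [-3.142, 0.0, 0.18]
force: [0.1, 0.4, -0.4]
grip_width: 0.0281
```

Emit:
arm_command(
  increments=[
    {"gripper":0,"slide":[0,0,0.008],"yaw":0},
    {"gripper":0,"slide":[-0.001,0,0.016],"yaw":0},
    {"gripper":0,"slide":[-0.003,0,0.024],"yaw":0},
    {"gripper":0,"slide":[-0.006,-0.001,0.032],"yaw":0},
    {"gripper":0,"slide":[-0.01,-0.002,0.04],"yaw":0},
    {"gripper":0,"slide":[-0.015,-0.003,0.049],"yaw":0},
    {"gripper":0,"slide":[-0.015,-0.003,0.049],"yaw":0},
    {"gripper":0,"slide":[-0.015,-0.003,0.049],"yaw":0},
  ],
)

```text
time_s: 5.75
ee_pos: [0.4961, 0.2996, 0.0534]
eef_rot: [3.142, 0.0, 0.18]
force: [0.1, 0.6, -1.4]
grip_width: 0.0283
```

```bash
cat > look.py <<'E'
from h import *; import pickle,sys
from station import readout, imaging
o=readout.get_obs();print(o["time_s"],o["ee_pos"].round(4),o["eef_rot"].round(3),o["force"].round(1),o["grip_width"])
out=np.zeros((600,800,3),np.uint8); P=o["ee_pos"]+[-.03,0,.02]; cs={}
for i,n in enumerate(("side","top")):
    c=imaging.camera(n);cs[n]=c; u,v=proj(c,P)[0].astype(int); u=min(max(u-56,0),560-112);v=min(max(v-84,0),420-168) if n=="x" else min(max(v-75,0),270)
    out[:500,i*400:i*400+400]=crop(c["color"][:,:,::-1],u,v,112,140,3.572)[:500,:400]; print(n,"origin",u,v,"scale 3.572")
pickle.dump(cs,open(sys.argv[1]+".pkl","wb")); cv2.imwrite(f"pics/{sys.argv[1]}.png",out)
E
python3 look.py g1
```

```text
5.75 [0.4961 0.2996 0.0534] [3.142 0.    0.18 ] [ 0.1  0.6 -1.4] 0.028343895115887963
side origin 214 270 scale 3.572
top origin 88 143 scale 3.572
```

View pics/g1.png

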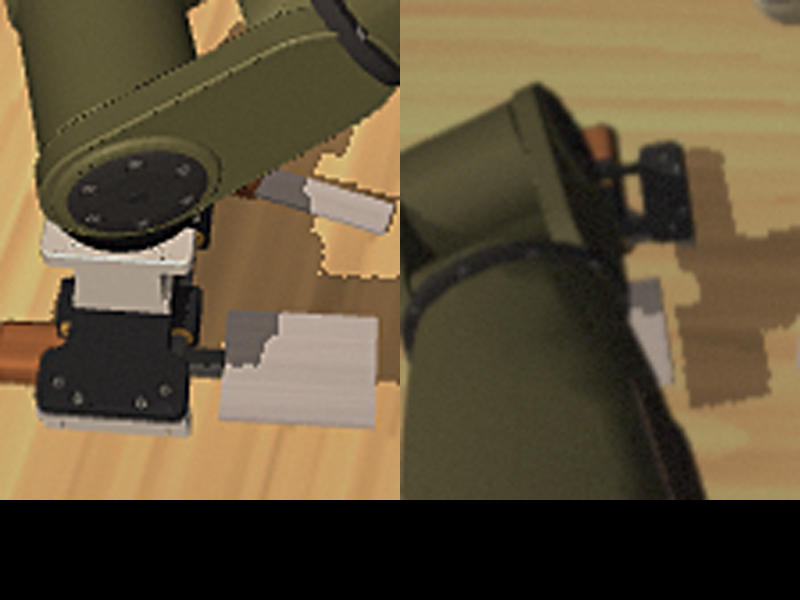

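```bash
cat > pit.py <<'E'
from h import *; import pickle
from scipy.optimize import least_squares
def pose(c,uv,X,yaw,x0):
    """fit x,y,z,pitch of scraper, yaw fixed; returns origin+pitch (pitch>0: blade end up, handle end down)"""
    f=lambda q:np.ravel(proj(c,R.from_euler("xyz",[0,q[3],yaw]).apply(X)+q[:3])-uv)
    r=least_squares(f,x0); return r.x,abs(r.fun).max()
bl=np.array([[-71,-30,15.5],[-151,-30,15.5],[-151,30,15.5],[-71,30,15.5]])/1000
E
python3 - <<'E'
from pit import *
c=pickle.load(open("g1.pkl","rb"))["side"]
uv=np.array([[230,312],[378,318],[376,427],[220,422]])/3.572+[214,270]-.36
print(pose(c,uv,bl,.18,[.53,.3,.05,0]))
E
```

```text
(array([0.52464293, 0.30661825, 0.04432226, 0.06937518]), np.float64(0.4665544035096332))
```

The blade is still level because 6 N holds its weight. I'll ease the grip to 3 N so it droops until the tip rests on the bench, about 30°.

Emit:
arm_command(
  grip_force=3,
  increments=[
    {"gripper":0,"slide":[0,0,0],"yaw":0},
    {"gripper":0,"slide":[0,0,0],"yaw":0},
    {"gripper":0,"slide":[0,0,0],"yaw":0},
    {"gripper":0,"slide":[0,0,0],"yaw":0},
  ],
)

```text
time_s: 6.35
ee_pos: [0.4962, 0.2997, 0.0535]
eef_rot: [-3.142, 0.0, 0.18]
force: [-0.8, -0.5, -1.4]
grip_width: 0.028
```

```bash
cat > seg.py <<'E'
# blade outline in side view: bright grey (low saturation) pixels near the gripper
from pit import *; import sys
from station import imaging, readout
def blade(c,roi):
    x,y,w,h=roi; a=c["color"][y:y+h,x:x+w]; hsv=cv2.cvtColor(a,cv2.COLOR_RGB2HSV)
    m=((hsv[...,1]<45)&(hsv[...,2]>75)).astype(np.uint8); m=cv2.morphologyEx(m,cv2.MORPH_OPEN,np.ones((3,3)))
    n,l,st,ce=cv2.connectedComponentsWithStats(m); return [(s+[x,y,0,0,0]).tolist() for s in st[1:] if s[4]>60]
if __name__=="__main__":
    c=imaging.camera("side"); pickle.dump(c,open("cur.pkl","wb")); print(blade(c,(214,300,115,120)),readout.get_obs()["force"].round(2))
    print("before",blade(pickle.load(open("g1.pkl","rb"))["side"],(214,300,115,120)))
E
python3 seg.py
```

```text
[[287, 318, 36, 17, 299], [276, 357, 43, 33, 1267]] [ 0.36  0.48 -0.98]
before [[287, 318, 36, 17, 303], [276, 357, 43, 32, 1260]]
```

It still holds at 3 N. I can use the slot's flare instead: enter the tip level, then raise the handle in an arc about the tip so the flare's roof turns the blade down to 30°. First I'll transport it with a firmer grip.

Emit:
arm_command(
  grip_force=15,
  increments=[
    {"gripper":0,"slide":[0,0,0.03],"yaw":0},
    {"gripper":0,"slide":[0,0,0.08],"yaw":0},
    {"gripper":0,"slide":[0,0,0.13],"yaw":0},
    {"gripper":0,"slide":[0.0,-0.02,0.17],"yaw":-0.01},
    {"gripper":0,"slide":[0.01,-0.06,0.19],"yaw":-0.02},
    {"gripper":0,"slide":[0.03,-0.11,0.2],"yaw":-0.027},
    {"gripper":0,"slide":[0.05,-0.16,0.2],"yaw":-0.027},
    {"gripper":0,"slide":[0.08,-0.21,0.2],"yaw":-0.027},
  ],
)

```text
time_s: 7.4
ee_pos: [0.5765, 0.0881, 0.2541]
eef_rot: [-3.142, -0.001, 0.153]
force: [0.7, 1.0, -0.4]
grip_width: 0.028
```

Emit:
arm_command(
  increments=[
    {"gripper":0,"slide":[0.03,-0.05,0],"yaw":0},
    {"gripper":0,"slide":[0.06,-0.1,0],"yaw":0},
    {"gripper":0,"slide":[0.09,-0.15,-0.01],"yaw":0},
    {"gripper":0,"slide":[0.12,-0.19,-0.02],"yaw":0},
    {"gripper":0,"slide":[0.145,-0.23,-0.04],"yaw":0},
    {"gripper":0,"slide":[0.16,-0.25,-0.06],"yaw":0},
    {"gripper":0,"slide":[0.16,-0.25,-0.08],"yaw":0},
    {"gripper":0,"slide":[0.16,-0.25,-0.08],"yaw":0},
  ],
)

```text
time_s: 8.4
ee_pos: [0.7355, -0.1603, 0.1713]
eef_rot: [-3.14, 0.003, 0.153]
force: [0.9, -0.3, -1.4]
grip_width: 0.0278
```

Run:
```python
from station import readout
o=readout.get_obs();print(o["time_s"],o["ee_pos"].round(4),o["eef_rot"].round(4),o["qpos"].round(3))
```

```text
8.4 [ 0.7355 -0.1603  0.1713] [-3.14    0.0034  0.1525] [-0.263  0.816  0.82   0.     1.509  1.155]
```

Emit:
arm_command(
  increments=[
    {"gripper":0,"slide":[0.003,0,-0.03],"yaw":0},
    {"gripper":0,"slide":[0.003,0,-0.06],"yaw":0},
    {"gripper":0,"slide":[0.003,0,-0.08],"yaw":0},
    {"gripper":0,"slide":[0.003,0,-0.093],"yaw":0},
    {"gripper":0,"slide":[0.003,0,-0.093],"yaw":0},
  ],
)

```text
time_s: 9.02
ee_pos: [0.7391, -0.1602, 0.0803]
eef_rot: [-3.141, 0.001, 0.153]
force: [0.2, -0.2, -0.1]
grip_width: 0.028
```

```bash
cat > ov.py <<'E'
from h import *; import pickle,sys
from station import readout, imaging
rk=np.array([.5605,-.188,.153]); name=sys.argv[1]; pitch=float(sys.argv[2]); off=float(sys.argv[3]) # scraper x at grip
o=readout.get_obs();p=o["ee_pos"];print(o["time_s"],p.round(4),o["eef_rot"].round(4),o["force"].round(1),o["grip_width"].round(4))
yaw=o["eef_rot"][2]
piv=p+[0,0,.0085]
def scr(X): X=np.atleast_2d(X)/1000.-[off,0,.013]; return R.from_euler("xyz",[0,-pitch,yaw]).apply(X)+piv
tip=scr([-151,0,13])[0]; d=R.from_euler("z",-rk[2]).apply(tip-[rk[0],rk[1],0])
print("tip in holder mm",(H.T@(d-[.05,0,.09])*1000).round(1))
out=np.zeros((600,800,3),np.uint8)
for i,n in enumerate(("side","top")):
    c=imaging.camera(n); pickle.dump(c,open(f"{name}_{n}.pkl","wb")); k=5
    big=cv2.resize(c["color"][:,:,::-1],None,fx=k,fy=k,interpolation=cv2.INTER_CUBIC)
    def line(P,col): cv2.polylines(big,[np.int32((proj(c,P)+.5)*k)],True,col,1)
    line(scr([[-71,-30,13],[-151,-30,13],[-151,30,13],[-71,30,13]]),(0,255,0))
    line(scr([[-49,0,13],[49,0,13]]),(0,255,0))
    line(world(rk,rack(np.array([[0,-37,9],[0,37,9],[0,37,-9],[0,-37,-9]])/1000)),(255,0,255))
    u,v=proj(c,world(rk,[[.10,0,.09]]))[0].astype(int)
    if n=="side": a=big[(v-55)*k:(v+65)*k,(u-40)*k:(u+40)*k]
    else: a=big[max(v-55,0)*k:(v+65)*k,(u-40)*k:(u+40)*k]
    out[:a.shape[0],i*400:i*400+a.shape[1]]=a[:600]
cv2.imwrite(f"pics/{name}.png",out)
E
python3 ov.py i1 0 -.030
```

```text
Traceback (most recent call last):
  File "ov.py", line 4, in <module>
    o=readout.get_obs();p=o["ee_pos"];print(o["time_s"],p.round(4),o["eef_rot"].round(4),o["force"].round(1),o["grip_width"].round(4))
                                                                                                             ^^^^^^^^^^^^^^^^^^^^^
AttributeError: 'float' object has no attribute 'round'
```

```bash
sed -i 's/o\["grip_width"\].round(4)/o["grip_width"]/' ov.py; python3 ov.py i1 0 -.030
```

```text
9.025 [ 0.7391 -0.1602  0.0803] [-3.1414e+00  5.0000e-04  1.5290e-01] [ 0.2 -0.2 -0.1] 0.02802660077019311
tip in holder mm [ 7.8  0.2 -5.9]
```

View pics/i1.png

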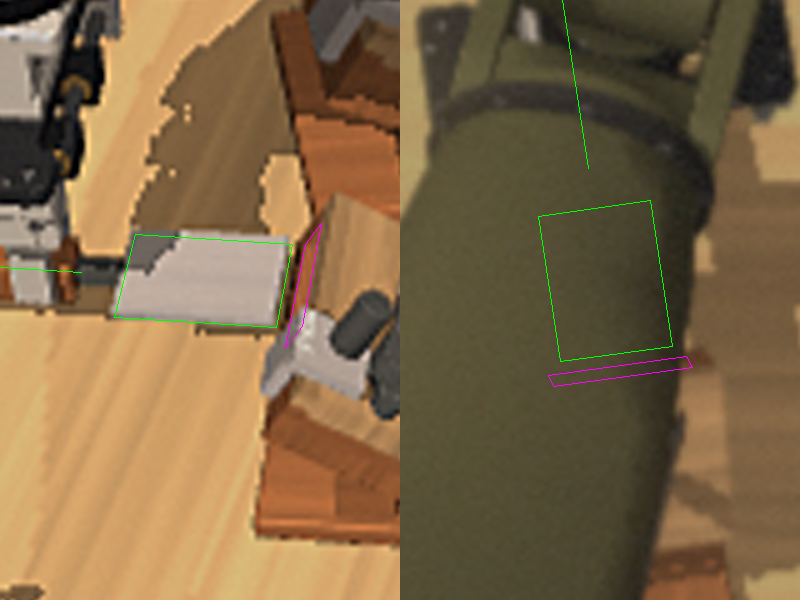

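The overlay matches well: the blade outline at (115–290, 235–327) and the mouth coincide with the prediction. The tip is 8 mm in front of the mouth, level and centred. Next I'll enter the flare.

Emit:
arm_command(
  increments=[
    {"gripper":0,"slide":[-0.005,-0.001,-0.001],"yaw":0},
    {"gripper":0,"slide":[-0.01,-0.0015,-0.001],"yaw":0},
    {"gripper":0,"slide":[-0.014,-0.002,-0.001],"yaw":0},
    {"gripper":0,"slide":[-0.017,-0.0026,-0.001],"yaw":0},
    {"gripper":0,"slide":[-0.017,-0.0026,-0.001],"yaw":0},
  ],
)

```text
time_s: 9.75
ee_pos: [0.722, -0.163, 0.0797]
eef_rot: [3.142, -0.0, 0.153]
force: [0.7, 0.2, -1.6]
grip_width: 0.0279
```

Emit:
arm_command(
  grip_force=4,
  increments=[
    {"gripper":0,"slide":[-0.001,0,0.008],"yaw":0},
    {"gripper":0,"slide":[-0.002,0,0.016],"yaw":0},
    {"gripper":0,"slide":[-0.005,-0.001,0.023],"yaw":0},
    {"gripper":0,"slide":[-0.007,-0.001,0.031],"yaw":0},
    {"gripper":0,"slide":[-0.007,-0.001,0.031],"yaw":0},
  ],
)

```text
time_s: 10.38
ee_pos: [0.7153, -0.1641, 0.1116]
eef_rot: [3.141, -0.001, 0.153]
force: [0.7, -0.6, -1.5]
grip_width: 0.0278
```

```bash
python3 ov.py i2 .28 -.030
```

```text
10.375 [ 0.7153 -0.1641  0.1116] [ 3.141e+00 -1.000e-03  1.527e-01] [ 0.7 -0.6 -1.5] 0.027823379073189117
tip in holder mm [-10.1   0.1   1.9]
```

View pics/i2.png

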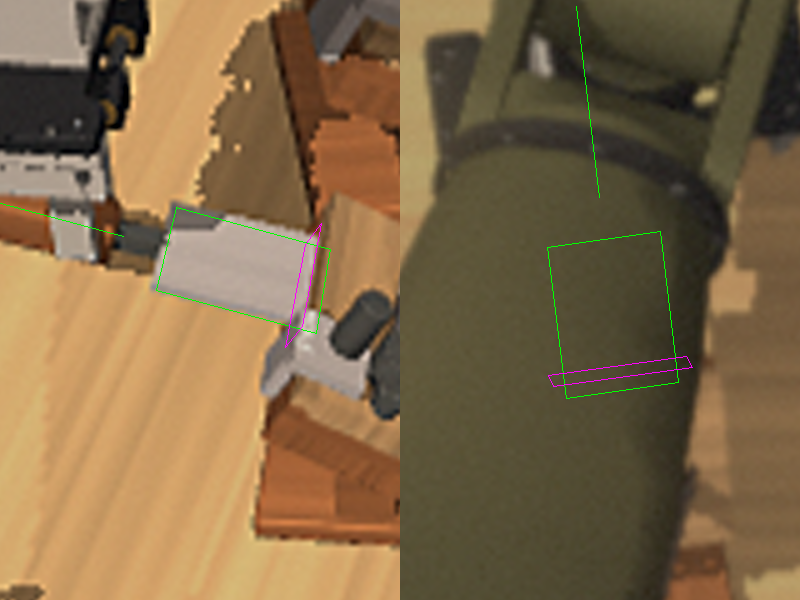

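The blade tip is in the flare and has turned as predicted, about 16°. I'll continue to 30° and then slide in.

Emit:
arm_command(
  increments=[
    {"gripper":0,"slide":[-0.004,-0.0006,0.006],"yaw":0},
    {"gripper":0,"slide":[-0.008,-0.0012,0.0115],"yaw":0},
    {"gripper":0,"slide":[-0.013,-0.002,0.017],"yaw":0},
    {"gripper":0,"slide":[-0.0187,-0.003,0.022],"yaw":0},
    {"gripper":0,"slide":[-0.0187,-0.003,0.022],"yaw":0},
  ],
)

```text
time_s: 11.1
ee_pos: [0.6962, -0.1672, 0.1333]
eef_rot: [3.141, -0.001, 0.152]
force: [0.2, -0.0, -1.3]
grip_width: 0.028
```

Emit:
arm_command(
  grip_force=10,
  increments=[
    {"gripper":0,"slide":[0,0,0],"yaw":0},
    {"gripper":0,"slide":[-0.008,-0.0012,-0.0047],"yaw":0},
    {"gripper":0,"slide":[-0.016,-0.0025,-0.0094],"yaw":0},
    {"gripper":0,"slide":[-0.024,-0.0037,-0.014],"yaw":0},
    {"gripper":0,"slide":[-0.032,-0.005,-0.0187],"yaw":0},
    {"gripper":0,"slide":[-0.04,-0.0062,-0.0234],"yaw":0},
    {"gripper":0,"slide":[-0.046,-0.0071,-0.0269],"yaw":0},
    {"gripper":0,"slide":[-0.046,-0.0071,-0.0269],"yaw":0},
  ],
)

```text
time_s: 12.1
ee_pos: [0.6501, -0.1741, 0.1055]
eef_rot: [-3.141, 0.0, 0.153]
force: [0.5, 0.6, -0.9]
grip_width: 0.028
```

```bash
python3 ov.py i3 .5236 -.030
```

```text
12.1 [ 0.6501 -0.1741  0.1055] [-3.1415e+00  3.0000e-04  1.5250e-01] [ 0.5  0.6 -0.9] 0.02798520273370772
tip in holder mm [-73.8   0.1   0.4]
```

Emit:
arm_command(
  increments=[
    {"gripper":0,"slide":[-0.0034,-0.0005,-0.002],"yaw":0},
    {"gripper":0,"slide":[-0.0068,-0.001,-0.004],"yaw":0},
    {"gripper":0,"slide":[-0.0085,-0.0013,-0.005],"yaw":0},
    {"gripper":0,"slide":[-0.0103,-0.0016,-0.006],"yaw":0},
    {"gripper":0,"slide":[-0.0103,-0.0016,-0.006],"yaw":0},
  ],
)

```text
time_s: 12.82
ee_pos: [0.6401, -0.1757, 0.0996]
eef_rot: [-3.142, 0.0, 0.153]
force: [0.6, 0.1, -2.0]
grip_width: 0.0278
```

```bash
python3 ov.py i4 .5236 -.030
```

```text
12.825 [ 0.6401 -0.1757  0.0996] [-3.1416e+00  1.0000e-04  1.5270e-01] [ 0.6  0.1 -2. ] 0.02778750236276736
tip in holder mm [-85.5   0.1   0.4]
```

View pics/i4.png

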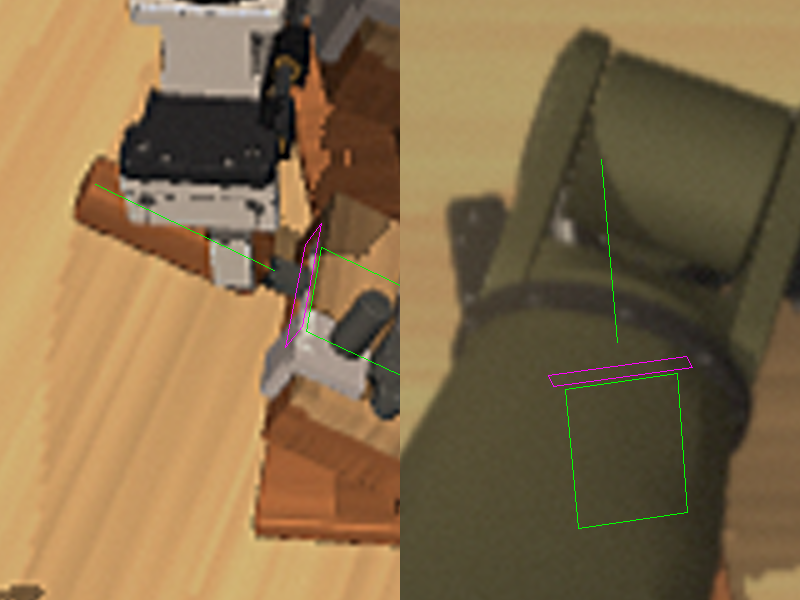

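Handle at (80–290, 160–290) lies along the slot and the blade is inside. There's no floor contact force yet, so I'll push on gently.

Emit:
arm_command(
  grip_force=15,
  increments=[
    {"gripper":0,"slide":[-0.001,-0.0002,-0.0005],"yaw":0},
    {"gripper":0,"slide":[-0.002,-0.0003,-0.001],"yaw":0},
    {"gripper":0,"slide":[-0.003,-0.0004,-0.0017],"yaw":0},
    {"gripper":0,"slide":[-0.003,-0.0004,-0.0017],"yaw":0},
  ],
)

```text
time_s: 13.42
ee_pos: [0.6375, -0.176, 0.0983]
eef_rot: [3.141, -0.001, 0.153]
force: [3.0, 0.9, 1.2]
grip_width: 0.0277
```

Emit:
arm_command(
  increments=[
    {"gripper":0,"slide":[-0.001,-0.0002,-0.0005],"yaw":0},
    {"gripper":0,"slide":[-0.002,-0.0003,-0.001],"yaw":0},
    {"gripper":0,"slide":[-0.003,-0.0004,-0.0017],"yaw":0},
    {"gripper":0,"slide":[-0.003,-0.0004,-0.0017],"yaw":0},
  ],
)

```text
time_s: 13.92
ee_pos: [0.6369, -0.176, 0.0987]
eef_rot: [3.14, -0.008, 0.153]
force: [13.7, 3.9, 8.7]
grip_width: 0.0278
```

```bash
python3 ov.py i5 .5236 -.030
```

```text
13.925 [ 0.6369 -0.176   0.0987] [ 3.1396 -0.0079  0.1533] [13.7  3.9  8.7] 0.0277809139402654
tip in holder mm [-88.7   0.2   1.2]
```

Axial contact force is now about 17 N along the slot direction, so the blade is home on the floor. I'll release and lift.

Emit:
arm_command(
  increments=[
    {"gripper":0,"slide":[0.002,0.0003,0.001],"yaw":0},
    {"gripper":0.55,"slide":[0.002,0.0003,0.001],"yaw":0},
    {"gripper":0.55,"slide":[0.002,0.0003,0.001],"yaw":0},
    {"gripper":0.55,"slide":[0.002,0.0003,0.001],"yaw":0},
    {"gripper":0.55,"slide":[0.002,0.0003,0.001],"yaw":0},
    {"gripper":0.55,"slide":[0.003,0.0003,0.03],"yaw":0},
    {"gripper":0.55,"slide":[0.003,0.0003,0.08],"yaw":0},
    {"gripper":0.55,"slide":[0.003,0.0003,0.14],"yaw":0},
  ],
)

```text
time_s: 15.02
ee_pos: [0.6367, -0.176, 0.237]
eef_rot: [-3.141, 0.002, 0.153]
force: [-0.3, -0.4, 0.6]
grip_width: 0.0516
```

Run:
```python
from h import *
from station import readout
o=readout.get_obs();p=o["ee_pos"];print(o["time_s"],p.round(4),o["eef_rot"].round(4),o["force"].round(1),o["grip_width"])
rk=[.5605,-.188,.153]
f=lambda x,y,z:(world(rk,rack(np.array([x,y,z])/1000))[0]).round(4)
print("latch knob z50 open/across",f(-14,64,50),f(-14,24,50), "z44",f(-14,62,44))
for a in np.radians([0,15,30,45,60,75,90]): print("cam",np.degrees(a),f(-42-58*np.sin(a),57-58*np.cos(a),59.5))
```

```text
15.025 [ 0.6367 -0.176   0.237 ] [-3.1407e+00  1.8000e-03  1.5270e-01] [-0.3 -0.4  0.6] 0.05162832840935741
latch knob z50 open/across [ 0.5635 -0.1228  0.1263] [ 0.5696 -0.1623  0.1263] z44 [ 0.5667 -0.1243  0.1211]
cam 0.0 [ 0.5447 -0.1914  0.1205]
cam 14.999999999999998 [ 0.5316 -0.1915  0.113 ]
cam 29.999999999999996 [ 0.5187 -0.1876  0.106 ]
cam 45.0 [ 0.507  -0.1801  0.1   ]
cam 59.99999999999999 [ 0.4973 -0.1694  0.0954]
cam 75.0 [ 0.4902 -0.1564  0.0925]
cam 90.0 [ 0.4862 -0.1418  0.0915]
```

Emit:
arm_command(
  grip_force=8,
  increments=[
    {"gripper":0.55,"slide":[-0.035,0.026,0],"yaw":0},
    {"gripper":0.55,"slide":[-0.0705,0.052,-0.02],"yaw":0},
    {"gripper":0.55,"slide":[-0.0705,0.052,-0.07],"yaw":0},
    {"gripper":0.55,"slide":[-0.0705,0.052,-0.1],"yaw":0},
    {"gripper":0.55,"slide":[-0.0705,0.052,-0.115],"yaw":0},
    {"gripper":0.55,"slide":[-0.0705,0.052,-0.123],"yaw":0},
    {"gripper":0.55,"slide":[-0.0705,0.052,-0.123],"yaw":0},
  ],
)

```text
time_s: 15.9
ee_pos: [0.5669, -0.1243, 0.1136]
eef_rot: [3.141, -0.0, 0.153]
force: [0.4, -0.2, 1.6]
grip_width: 0.0518
```

Emit:
arm_command(
  increments=[
    {"gripper":0,"slide":[0,0,0],"yaw":0},
    {"gripper":0,"slide":[0,0,0],"yaw":0},
    {"gripper":0,"slide":[0,0,0],"yaw":0},
    {"gripper":0,"slide":[0,0,0],"yaw":0},
    {"gripper":0,"slide":[0,0,0],"yaw":0},
  ],
)

```text
time_s: 16.52
ee_pos: [0.5668, -0.1242, 0.1134]
eef_rot: [3.141, -0.0, 0.153]
force: [-1.0, -0.5, 2.1]
grip_width: 0.0172
```

Emit:
arm_command(
  increments=[
    {"gripper":0,"slide":[0.001,-0.007,0],"yaw":0},
    {"gripper":0,"slide":[0.0021,-0.014,0],"yaw":0},
    {"gripper":0,"slide":[0.0032,-0.021,0],"yaw":0},
    {"gripper":0,"slide":[0.0043,-0.028,0],"yaw":0},
    {"gripper":0,"slide":[0.0052,-0.034,0],"yaw":0},
    {"gripper":0,"slide":[0.0058,-0.038,0],"yaw":0},
    {"gripper":0,"slide":[0.0058,-0.038,0],"yaw":0},
  ],
)

```text
time_s: 17.4
ee_pos: [0.5725, -0.1608, 0.1133]
eef_rot: [-3.139, 0.0, 0.153]
force: [0.6, 11.0, 7.6]
grip_width: 0.0181
```

Latch is at its stop: 11 N back force, knob at rack y ≈ 25 mm. If the blade had blocked it, it would have stopped at about 43. Next, the cam knob.

Emit:
arm_command(
  increments=[
    {"gripper":0,"slide":[0,0.001,0],"yaw":0},
    {"gripper":0.4,"slide":[0,0.001,0],"yaw":0},
    {"gripper":0.4,"slide":[0,0.001,0],"yaw":0},
    {"gripper":0.4,"slide":[0,0.001,0.0],"yaw":0},
    {"gripper":0.36,"slide":[0,0.001,0.03],"yaw":0},
    {"gripper":0.34,"slide":[-0.01,-0.01,0.07],"yaw":0},
    {"gripper":0.34,"slide":[-0.028,-0.03,0.07],"yaw":0},
    {"gripper":0.34,"slide":[-0.028,-0.03,0.07],"yaw":0},
  ],
)

```text
time_s: 18.4
ee_pos: [0.5438, -0.1931, 0.1834]
eef_rot: [3.141, -0.0, 0.151]
force: [0.0, 0.1, -0.8]
grip_width: 0.0318
```

```bash
python3 ov.py c1 .5236 -.030
python3 - <<'E'
from h import *; import pickle
from station import imaging
c=imaging.camera("wrist"); a=c["color"][:,:,::-1]; s=pickle.load(open("c1_side.pkl","rb"))
rk=[.5605,-.188,.153]
out=np.zeros((600,800,3),np.uint8)
for i,k in enumerate((c,s)):
    u,v=proj(k,world(rk,rack([[-.03,.02,.03]])))[0].astype(int); print(u,v)
    w,h,f=((133,200,3) if i==0 else (80,120,5)); x=min(max(u-w//2,0),560-w); y=min(max(v-h//2,0),420-h); b=crop(k["color"][:,:,::-1],x,y,w,h,f); out[:b.shape[0],400*i:400*i+b.shape[1]]=b; print(x,y)
cv2.imwrite("pics/c2.png",out)
E
```

```text
18.4 [ 0.5438 -0.1931  0.1834] [ 3.1413e+00 -1.0000e-04  1.5110e-01] [ 0.   0.1 -0.8] 0.031841055260296645
tip in holder mm [-128.3   -2.3  121.9]
257 183
191 83
282 181
242 121
```

View pics/c2.png

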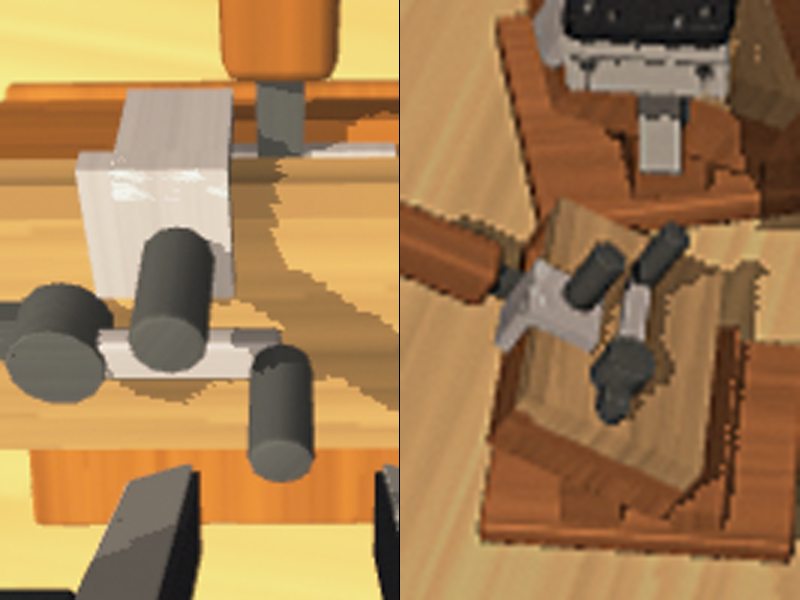

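Latch is across over the shoulder and the scraper is in; the cam knob top is at (280,460) in the wrist crop. Now I'll grip the cam knob.

Emit:
arm_command(
  grip_force=6,
  increments=[
    {"gripper":0.34,"slide":[0.001,0.0017,-0.03],"yaw":0},
    {"gripper":0.34,"slide":[0.001,0.0017,-0.055],"yaw":0},
    {"gripper":0.34,"slide":[0.001,0.0017,-0.072],"yaw":0},
    {"gripper":0.34,"slide":[0.001,0.0017,-0.072],"yaw":0},
    {"gripper":0,"slide":[0.001,0.0017,-0.072],"yaw":0},
    {"gripper":0,"slide":[0.001,0.0017,-0.072],"yaw":0},
    {"gripper":0,"slide":[0.001,0.0017,-0.072],"yaw":0},
    {"gripper":0,"slide":[0.001,0.0017,-0.072],"yaw":0},
  ],
)

```text
time_s: 19.55
ee_pos: [0.5457, -0.1904, 0.1118]
eef_rot: [3.141, -0.001, 0.153]
force: [-1.1, 2.5, 5.6]
grip_width: 0.0159
```

Emit:
arm_command(
  increments=[
    {"gripper":0,"slide":[-0.0065,-0.0003,-0.0037],"yaw":0},
    {"gripper":0,"slide":[-0.0131,-0.0001,-0.0075],"yaw":0},
    {"gripper":0,"slide":[-0.0196,0.0015,-0.011],"yaw":0},
    {"gripper":0,"slide":[-0.026,0.0038,-0.0145],"yaw":0},
    {"gripper":0,"slide":[-0.032,0.0072,-0.0176],"yaw":0},
    {"gripper":0,"slide":[-0.0377,0.0113,-0.0205],"yaw":0},
    {"gripper":0,"slide":[-0.0428,0.0163,-0.023],"yaw":0},
    {"gripper":0,"slide":[-0.0474,0.022,-0.0251],"yaw":0},
  ],
)

```text
time_s: 20.55
ee_pos: [0.4968, -0.1695, 0.0854]
eef_rot: [3.14, 0.002, 0.152]
force: [-3.8, -8.6, -2.9]
grip_width: 0.0158
```

Emit:
arm_command(
  increments=[
    {"gripper":0,"slide":[-0.004,0.0062,-0.0017],"yaw":0},
    {"gripper":0,"slide":[-0.0071,0.013,-0.0029],"yaw":0},
    {"gripper":0,"slide":[-0.0095,0.02,-0.0037],"yaw":0},
    {"gripper":0,"slide":[-0.0111,0.0276,-0.004],"yaw":0},
    {"gripper":0,"slide":[-0.0111,0.0276,-0.004],"yaw":0},
  ],
)

```text
time_s: 21.18
ee_pos: [0.4867, -0.1407, 0.082]
eef_rot: [3.141, 0.001, 0.153]
force: [-2.9, -5.5, -3.2]
grip_width: 0.0156
```

```bash
cat > ang.py <<'E'
from h import *
from station import readout
o=readout.get_obs();p=o["ee_pos"];print(o["time_s"],p.round(4),o["force"].round(1),o["grip_width"])
rk=[.5605,-.188,.153]; d=R.from_euler("z",-rk[2]).apply(p+[0,0,.009]-[rk[0],rk[1],0]); h=H.T@(d-[.05,0,.09])*1000
print("holder",h.round(1),"cam angle",np.degrees(np.arctan2(-42-h[0],57-h[1])).round(1), "r",np.hypot(h[0]+42,h[1]-57))
E
python3 ang.py
```

```text
21.175 [ 0.4867 -0.1407  0.082 ] [-2.9 -5.5 -3.2] 0.015585487747661768
holder [-99.7  58.   58.7] cam angle 91.0 r 57.73544112715223
```

Emit:
arm_command(
  increments=[
    {"gripper":0,"slide":[0,0.001,0],"yaw":0},
    {"gripper":0,"slide":[0,0.0025,0],"yaw":0},
    {"gripper":0,"slide":[0,0.0025,0],"yaw":0},
  ],
)

```text
time_s: 21.55
ee_pos: [0.4865, -0.1391, 0.082]
eef_rot: [3.14, 0.001, 0.153]
force: [-3.8, -12.7, -3.0]
grip_width: 0.0183
```

Cam is at its stop: 12.7 N and the knob is prying the pads. I'll release and retreat.

Emit:
arm_command(
  increments=[
    {"gripper":0,"slide":[0,-0.001,0],"yaw":0},
    {"gripper":0.45,"slide":[0,-0.001,0],"yaw":0},
    {"gripper":0.45,"slide":[0,-0.001,0],"yaw":0},
    {"gripper":0.45,"slide":[0,-0.001,0],"yaw":0},
    {"gripper":0.45,"slide":[0,-0.001,0.02],"yaw":0},
    {"gripper":0.45,"slide":[0,-0.001,0.07],"yaw":0},
    {"gripper":0.45,"slide":[-0.02,-0.001,0.12],"yaw":0},
    {"gripper":0.45,"slide":[-0.06,-0.001,0.16],"yaw":0},
  ],
)

```text
time_s: 22.55
ee_pos: [0.4268, -0.1391, 0.2439]
eef_rot: [3.141, -0.001, 0.154]
force: [-0.9, -0.3, 0.7]
grip_width: 0.0422
```

Emit:
arm_command(
  increments=[
    {"gripper":0.45,"slide":[-0.03,-0.03,0.04],"yaw":0},
    {"gripper":0.45,"slide":[-0.03,-0.08,0.07],"yaw":0},
    {"gripper":0.45,"slide":[-0.03,-0.12,0.08],"yaw":0},
    {"gripper":0.45,"slide":[-0.03,-0.12,0.08],"yaw":0},
  ],
)

```text
time_s: 23.05
ee_pos: [0.3968, -0.261, 0.3224]
eef_rot: [3.141, -0.0, 0.15]
force: [-0.7, 0.6, -1.3]
grip_width: 0.0425
```

Run:
```python
from h import *
from station import imaging,readout
print(readout.get_obs()["time_s"],readout.get_obs()["force"].round(1))
rk=[.5605,-.188,.153]; out=np.zeros((600,800,3),np.uint8); k=5
for i,n in enumerate(("wrist","side")):
    c=imaging.camera(n); k=5 if i else 3
    big=cv2.resize(c["color"][:,:,::-1],None,fx=k,fy=k,interpolation=cv2.INTER_CUBIC)
    def line(P,col): cv2.polylines(big,[np.int32((proj(c,P)+.5)*k)],True,col,1)
    a=np.linspace(0,6.28,24)
    for x,y,z,r in((-14,24,64,9),(-100,57,73.5,8)): line(world(rk,rack(np.c_[x+r*np.cos(a),y+r*np.sin(a),a*0+z]/1000)),(0,0,255))
    S=np.array([[18,-14],[116,-14],[116,14],[18,14]]); line(world(rk,rack(np.c_[S,S[:,0]*0]/1000)),(0,255,0))
    u,v=proj(c,world(rk,rack([[.0,.0,.02]])))[0]; w,h=400,600
    x=int(min(max(u*k-w/2,0),560*k-w));y=int(min(max(v*k-h/2,0),420*k-h)); out[:,400*i:400*i+400]=big[y:y+h,x:x+w]
cv2.imwrite("pics/end.png",out)
```

```text
23.05 [-0.7  0.6 -1.3]
```

View pics/end.png

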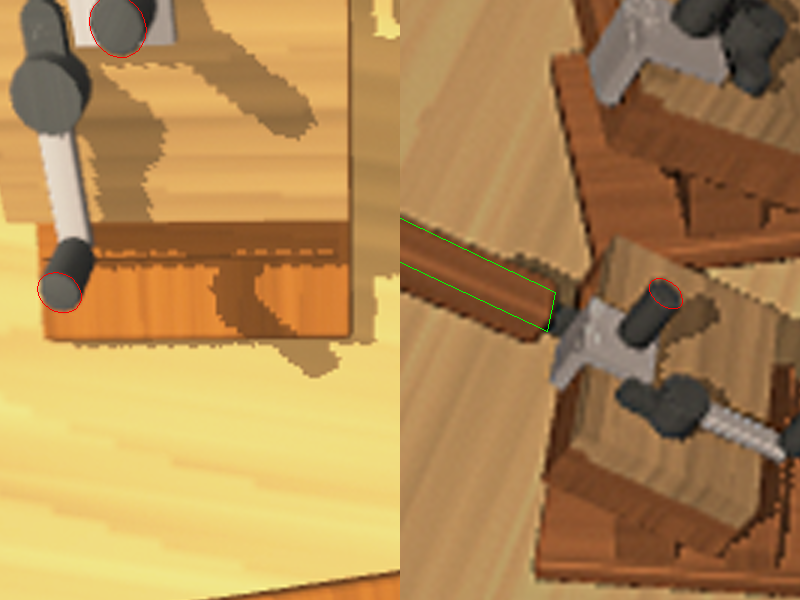

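```bash
python3 -c "
from station import job; print(job.hand_in())"
```

```text
the job is handed in; nothing more can be done
None
```

The broad scraper is put away in the smallest tool block, latched and locked, and I handed the job in at about 23 s. The hand-in reports no verdict, so these are my own last checks.

- **Scraper:** I slid it in until the slot floor pushed back with about 17 N along the slot. In the last picture the handle sits where a fully home scraper should.
- **Latch:** It stopped against about 11 N with its knob at roughly holder y 25 mm. The knob matches its fully-across outline in both last views.
- **Cam lever:** It reached its stop, measured at about 91°, with 12.7 N pushing back. The wrist view shows its knob on the locked outline.
- **At hand-in:** The gripper was clear of everything, with wrist force back near zero.

Two things disagreed slightly. At floor contact the estimated tip depth was 88.7 mm against 84 mm expected, which I took to be slip in the grip plus calibration error. In the first pictures the latch knob sat about 4 mm off its open position.

I did not re-measure the knife, jar and footbridge at the end. I planned the arm's path to keep clear of them.

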